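# Spin-check a rotor and stop it on its mark

## Task

Check that the rotor on the spindle stand runs freely: flick it with a fingertip so that it spins on its own, untouched, for at least three seconds and never slower than a quarter turn a second in that time, either way round. Then brake it with a fingertip and finish with the fingertip pressing down on the raised round mark on its top face, the rotor still and its rim lug standing at the pointer; the program ends while holding it so. Pick nothing up and leave the loose tools and parts lying where they are.

Things in the scene. Friction and masses are not known exactly. Their poses are not given: they have to be found in the camera images.
- rotor (a joint): turning angle of the rotor on the stand's upright axle, rad, free to turn without end both ways: 0 (and every 2 pi) when the lug stands exactly at the pointer, growing counter-clockwise seen from above. Nearly frictionless: once flicked the rotor loses only about 5 to 9 % of its speed a second and will not stop by itself in time
- lug_tip (a point): middle of the outer end of the rotor's one light metal lug, 86 mm from the axle, 70 mm above the bench. The lug sticks out 16 mm from the rim, is 14 mm wide along the rim and 16 mm high (62 to 78 mm above the bench); a fingertip outside the rim can push it sideways
- boss_top (a point): centre of the top of the mark: a light metal boss 24 mm across, raised 3.5 mm above the rotor's top face (top 85.5 mm above the bench), 50 mm from the axle on the same radius as the lug
- stand: the fixed spindle stand that carries the rotor, screwed to the bench: grey foot 120 mm across, column, and a dark steel pointer; origin on the axle at bench level, x horizontal from the axle to the pointer, z up
- stand_axis (a point): point on the axle at the height of the rotor's top face, 82 mm above the bench. Rotor: plain steel-grey disc 140 mm across, about 0.9 kg, rim from 58 to 82 mm above the bench, flat top face with five dark bores 20 mm across drawn in it (flush), central hub 44 mm across and 5 mm high, on it a nut 22 mm across, up to 94 mm above the bench
- pointer_tip (a point): tip of the fixed pointer, 92.5 mm from the axle, 70 mm above the bench (6.5 mm outside the lug's end when the lug stands at it); behind it a post 16 mm wide, from 123 to 129 mm out, rises to 72 mm above the bench
- ball_bearing: loose ball bearing ring, 84 mm across, 16 mm high, a bystander; origin at the centre of its underside
- outer_race: loose plain bearing race ring, 61 mm across, 22 mm high, a bystander; origin at the centre of its underside
- spanner_13: loose flat steel spanner 175 mm long, 8 mm high, a bystander; origin under its middle
- screwdriver: loose screwdriver 207 mm long, 28 mm high, a bystander; origin under its middle
- fork_rail: loose round steel rod 128 mm long, 11 mm high, a bystander; origin under its middle
- flange_bolt: loose flange bolt 42 mm long, 15 mm high, a bystander; origin under its middle
- masking_tape: loose roll of tape, 80 mm across, 24 mm high, a bystander; origin at the centre of its underside

How it is judged:
By the outcome, as a careful person would: the job done as asked, in the order asked, and still so for the second after the job is handed in, while the arm keeps its last pose, push and grip.
It also fails if it takes over 70 s, if anything falls off the work surface, if the arm or the gripper's body presses on something with over 40 N, if the wrist force passes 120 N, or if a joint passes its speed limit or range.

## Robot

A 6-joint arm with a two-finger parallel gripper is mounted at the origin on a cart in front of the work surface, level with it; the furniture and walls round the work are solid. World frame = base frame: x ahead of the robot, y to its left, z up, the work surface at z = 0. Lengths are in m, angles in rad, forces in N, time in s.
With the tool pointing down it reaches from about 0.35 to 1 m from the base axis. Payload 7.1 kg.
Tool frame: the origin (TCP) lies midway between the tips of the shut fingers; the grasp point (between the pads) lies 19 mm behind it (ctrl.tcp_to_grasp is the distance from the TCP to the grasp point, in m); x points along the fingers, y is the direction in which the jaws open and shut, and the axes are right-handed (so a half turn about x gives the same grasp; the last joint's range is limited). The gripper opens to 85 mm and grips with 20 to 120 N. Pads are 22 mm wide; open, the fingers measure 114 mm over their backs; the gripper's body (76 mm by 85 mm) begins 54 mm behind the grasp point. The pads swing forward as they close: fully open they stand 13 mm farther back than shut.
Start: joints at [-1.136, 0.423, 1.63, -0, 1.089, -0.019], TCP at [0.274, -0.562, 0.207] pointing down, gripper open.
Joint ranges: [-3, 3], [-0.9, 2.11], [0.09, 2.58], [-1.31, 4.45], [0.11, 2.69], [-2.54, 2.54]. Speed limits (rad/s): [2.39, 2.39, 3.01, 3.14, 3.14, 3.14].

## Interface

Orientations are given as a unit quaternion [x, y, z, w].
In Python, from bench import ctrl, imaging, close_job gives the robot as it stands.
- The arm moves only by the tool jog_arm, never from a script. Its argument "series" is a list of rows, each a list of 3 entries, a list of its own where there are three numbers: the shift along the tool's x, y, z in m, then the turn about the tool's x in rad, then the finger opening in m, from 0 to 0.0854. In form: [[[x, y, z], spin, gripper], ...]. A call has 1 to 12 rows; each row shifts and turns the commanded pose from where the row before left it, along the tool's axes as they then stand; what a row does not reach is not made up. A row lasts 1/8 s, in which the tool goes at most 62.5 mm and 10.7 degrees, less where a joint would pass 70% of its speed; a pose out of reach is approached as far as the arm can. A call with a gripper value outside its range is refused whole. The fingers move at their own pace and stop on an object; the grip force is fixed at half the most. Time passes only in rows, so rows that do not move let the fingers close. It gives the time, the measured TCP pose, the force and the opening at its end, in the units of the state.
- ctrl.state(): the state, without advancing time (a new reading comes with each control period).
- imaging.grab_frame(name): name is "side" or "top" or "wrist"; returns the picture (400x640x3 uint8, red, green, blue); there is no depth.
- imaging.calibration(name): a dict with "mtx" (3x3 intrinsics, pixels), "k1" (the pictures are not rectified: a ray, as slopes to the right and down, at radius r is drawn at 1 + k1 r^2 times it, then the intrinsics apply), "R" (3x3) and "t" (3): a world point X has camera coordinates R X + t. Camera axes: x right, y down, z forward; pixel columns grow to the right and rows downward; lengths in m; the calibration is good to about 2 mm. A picture is of the moment at which its call begins: read the wrist's pose just before it. calibration takes no time and is no camera call; for the wrist camera it gives the pose at the moment of the call.
- close_job(): hands the job in, once; it reports no verdict.
The state is a dict: "time": time; "q": joint angles; "joint_velocities": joint speeds; "effort": joint torques, N m; "position": TCP position; "ee_rot": TCP orientation; "ft_force": force on the tool from outside, world axes, zero at the start; "ft_torque": the same for the moment, N m; "grip_width": finger opening in m.
Only numpy, scipy, OpenCV 4.12 (cv2) and the standard library are available. Lean on these libraries where they do the work, as an engineer would, in place of code of your own. Each camera call takes 0.05 s, during which the arm holds its last target. There are 200 camera calls.

## Working session

There is one attempt and no reset: what is moved stays moved. The work goes in short steps, Python scripts to look and compute and a tool call to move; the robot and the scene stay as the last step left them, time stands still between calls to the robot, and variables do not carry over. Pictures are saved under pics/ and viewed, about 8 in all and at most 12, crops included, and the job is handed in when it is done.

Besides the shell and the picture viewer there is one more tool, called after "Call:" as a command line: name --argument value ..., lists and objects as JSON in quotes. jog_arm: Moves the arm, as the interface text tells. Its arguments: {"type":"object","properties":{"series":{"type":"array"}},"required":["series"]}

```bash
mkdir -p pics; python3 - <<'E'
from bench import ctrl, imaging
import cv2
s=ctrl.state();print({k:(v if not hasattr(v,'__len__') else [round(float(x),4) for x in v]) for k,v in s.items()})
for n in("top","side"):
    cv2.imwrite(f"pics/{n}0.png",imaging.grab_frame(n)[:,:,::-1])
    c=imaging.calibration(n);print(n,c)
E
```

```text
{'time': 0.0, 'q': [-1.136, 0.4239, 1.6307, -0.0, 1.0886, -0.019], 'joint_velocities': [-0.0004, -0.0001, -0.0004, -0.0006, 0.0011, 0.0007], 'effort': [-0.0006, -55.7398, -28.1737, -0.0001, 0.0074, 0.0], 'position': [0.2737, -0.5612, 0.2064], 'ee_rot': [-0.6889, -0.1596, 0.6891, -0.1585], 'ft_force': [0.1119, 0.292, -1.2849], 'ft_torque': [-0.0028, 0.0066, 0.0242], 'grip_width': 0.0853358188544535}
top {'mtx': array([[512.01699662,   0.        , 313.2398137 ],
       [  0.        , 512.01699662, 200.95395452],
       [  0.        ,   0.        ,   1.        ]]), 'k1': -0.13995001024098658, 'R': array([[-0.0130954 , -0.99988368,  0.00781943],
       [-0.98093553,  0.01133007, -0.19400289],
       [ 0.19389172, -0.0102109 , -0.98096979]]), 't': array([0.09534889, 0.52400492, 1.05751321])}
side {'mtx': array([[396.13343494,   0.        , 322.43192584],
       [  0.        , 396.13343494, 196.94944132],
       [  0.        ,   0.        ,   1.        ]]), 'k1': -0.062287439866499775, 'R': array([[-9.91684628e-01, -1.28691711e-01,  2.05512871e-04],
       [-8.69108149e-02,  6.68546031e-01, -7.38574786e-01],
       [ 9.49110580e-02, -7.32451123e-01, -6.74171524e-01]]), 't': array([0.52788777, 0.03829311, 0.92117218])}
```

View pics/top0.png

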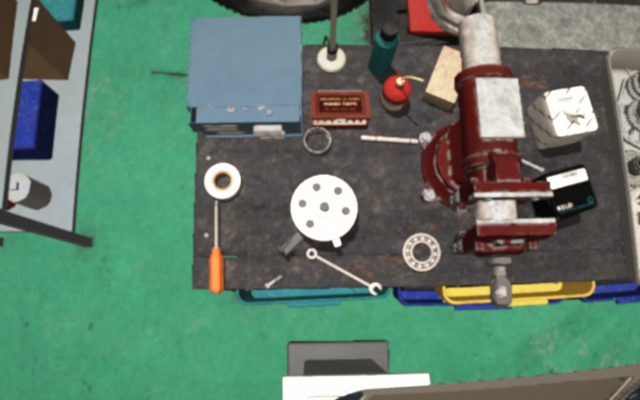

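View pics/side0.png

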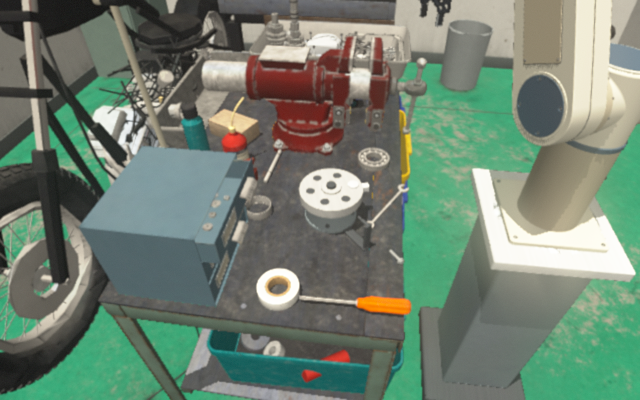

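The top view shows the rotor centred near (324,207), with the lug at about (336,243) and the pointer and post at about (291,244). I'll enlarge both views to measure it.

```bash
cat > h.py <<'E'
import numpy as np, cv2
from bench import ctrl, imaging
def ray(n,uv,c=None):
    c=c or imaging.calibration(n); m=c['mtx']
    xd=np.array([(uv[0]-m[0,2])/m[0,0],(uv[1]-m[1,2])/m[1,1]]); x=xd.copy()
    for _ in range(20): x=xd/(1+c['k1']*(x@x))
    R=c['R']; return -R.T@c['t'], R.T@np.r_[x,1]
def atz(n,uv,z,c=None):
    o,d=ray(n,uv,c); return o+d*(z-o[2])/d[2]
def proj(n,X,c=None):
    c=c or imaging.calibration(n); p=(np.atleast_2d(X)@c['R'].T)+c['t']; x=p[:,:2]/p[:,2:]
    x=x*(1+c['k1']*(x**2).sum(1,keepdims=True)); m=c['mtx']
    return x*[m[0,0],m[1,1]]+[m[0,2],m[1,2]]
def circ(cx,cy,r,z,n=60):
    a=np.linspace(0,2*np.pi,n); return np.c_[cx+r*np.cos(a),cy+r*np.sin(a),np.full(n,z)]
E
python3 - <<'E'
from h import *
a=cv2.imread('pics/top0.png')[165:265,265:365]; b=cv2.imread('pics/side0.png')[155:265,285:395]
a=cv2.resize(a,(400,400),interpolation=cv2.INTER_CUBIC)
a6=cv2.resize(cv2.imread('pics/top0.png')[165:265,265:395],(780,600),interpolation=cv2.INTER_CUBIC)
cv2.imwrite('pics/c1.png',a6)
print(atz('top',(324,207),.094),atz('top',(336,243),.07),atz('top',(291,244),.07))
E
```

```text
[0.50358584 0.06717161 0.094     ] [0.43098652 0.04254742 0.07      ] [0.43003425 0.13685136 0.07      ]
```

View pics/c1.png

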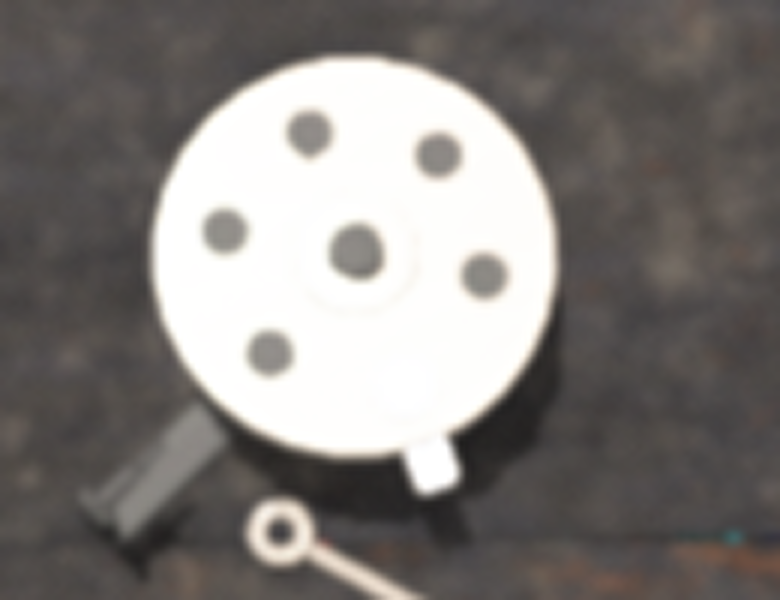

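```bash
python3 - <<'E'
from h import *
from scipy.optimize import least_squares
P=lambda u,v:(265+u/6-.5+.08,165+v/6-.5+.08)
pts=[P(152,248),P(557,250),P(350,55),P(270,75),P(450,80),P(510,130),P(175,170),P(180,345),P(535,340)]
W=np.array([atz('top',p,.082)[:2] for p in pts])
f=least_squares(lambda q:np.hypot(*(W-q[:2]).T)-q[2],[.5,.07,.07]).x;print('center,r',f)
C=f[:2]; print('nut',atz('top',P(357,251),.094))
for nm,p,z in(('lug',P(443,490),.078),('ptr',P(214,421),.07),('ptrL',P(200,405),.07),('ptrR',P(228,437),.07),('post',P(112,515),.072),('post2',P(85,495),.072),('post3',P(122,540),.072)):
    X=atz('top',p,z)[:2];d=X-C;print(nm,X,np.hypot(*d),np.degrees(np.arctan2(d[1],d[0])))
for nm,uv,z in (('spEnd',(312,254),.008),('spEnd2',(376,289),.008),('race',(317,140),.02),('bear',(421,252),.016),('bolt',(273,282),.01),('sdtip',(216,203),.014),('tape',(222,181),.024),('viseL',(422,160),.05),('boxR',(301,135),.0),('boxtop',(301,128),.15),('red',(340,110),0.04)): print(nm,atz('top',uv,z))
E
```

```text
center,r [0.50719026 0.06711799 0.07017711]
nut [0.50482197 0.06698436 0.094     ]
lug [0.42323461 0.03809899] 0.08882935264785667 -160.9324518129018
ptr [0.44933661 0.11731857] 0.07659727718092368 139.05128277412445
ptrL [0.45504138 0.12217554] 0.0758342894082765 133.44586756610562
ptrR [0.44364135 0.11247088] 0.07807271532293321 144.4857277280489
post [0.41654611 0.1530366 ] 0.12489343284641471 136.5331039544311
post2 [0.42362649 0.16241646] 0.12674660930144288 131.24635052700248
post3 [0.40780347 0.14959281] 0.12915041808186956 140.31286569820742
spEnd [0.4142537  0.09273543 0.008     ]
spEnd2 [ 0.33533679 -0.04654486  0.008     ]
race [0.67312096 0.07810763 0.02      ]
bear [ 0.41422442 -0.14828981  0.016     ]
bolt [0.35364797 0.17878993 0.01      ]
sdtip [0.530282   0.30682459 0.014     ]
tape [0.57845259 0.29266131 0.024     ]
viseL [ 0.61528649 -0.15399172  0.05      ]
boxR [0.69223234 0.11482646 0.        ]
boxtop [0.65683401 0.11278576 0.15      ]
red [0.7378523  0.02502354 0.04      ]
```

```bash
cat >> h.py <<'E'
from scipy.spatial.transform import Rotation as Ro
def todo(target):
    s=ctrl.state();R=Ro.from_quat(s['ee_rot']).as_matrix();print('t',s['time'],'p',np.round(s['position'],4),'tool-frame shift',np.round(R.T@(np.array(target)-s['position']),4),'F',np.round(s['ft_force'],1))
    print('tool axes(cols)',np.round(R,3).tolist())
E
python3 - <<'E'
from h import *
todo([.43,.05,.45])
c=imaging.calibration('wrist');print(c['mtx'][0,0],c['k1'])
R=Ro.from_quat(ctrl.state()['ee_rot']).as_matrix();print('cam in tool',R.T@(-c['R'].T@c['t']-ctrl.state()['position']),'cam axes in tool',np.round(c['R']@R,2).tolist())
for z in(.0,.3): print(z,atz('top',(500,300),z),atz('top',(480,20),z))
E
```

```text
t 0.1 p [ 0.2738 -0.5613  0.2065] tool-frame shift [-0.2428 -0.4812 -0.4084] F [-0.3  0.2  0.5]
tool axes(cols) [[-0.001, 0.438, -0.899], [0.001, -0.899, -0.438], [-1.0, -0.001, -0.0]]
352.50486205619916 -0.008212789118187059
cam in tool [-0.16524924  0.00091051 -0.08093949] cam axes in tool [[0.0, 1.0, 0.0], [-0.32, -0.0, 0.95], [0.95, -0.0, 0.32]]
0.0 [ 0.3038955 -0.3276298  0.       ] [ 0.99850294 -0.34106406  0.        ]
0.3 [ 0.30556249 -0.21487528  0.3       ] [ 0.81710573 -0.22476893  0.3       ]
```

Call:
jog_arm --series '[[[-0.05,0,0],0,0],[[-0.05,0,0],0,0],[[-0.05,0,0],0,0],[[-0.05,0,0],0,0],[[-0.04,-0.01,-0.01],0,0],[[0,-0.04,-0.035],0,0],[[0,-0.04,-0.035],0,0],[[0,-0.04,-0.035],0,0],[[0,-0.04,-0.035],0,0],[[0,-0.04,-0.035],0,0],[[0,-0.04,-0.035],0,0],[[0,-0.04,-0.035],0,0]]'

```text
time: 1.6
position: [0.376, -0.1876, 0.447]
ee_rot: [-0.689, -0.159, 0.689, -0.159]
ft_force: [0.7, -0.0, -0.6]
grip_width: -0.0002
```

Call:
jog_arm --series '[[[0,-0.04,-0.035],0,0],[[0,-0.04,-0.035],0,0],[[0,-0.03,-0.03],-0.16,0],[[0,0,0],-0.16,0],[[0,0,0],-0.16,0],[[0,0,0],-0.16,0],[[0,0,0],-0.16,0],[[0,0,0],-0.16,0],[[0,0,0],-0.16,0],[[0,0,0],0,0]]'

```text
time: 2.85
position: [0.4175, -0.0465, 0.4469]
ee_rot: [0.499, 0.501, -0.5, 0.5]
ft_force: [-0.5, -1.0, 0.6]
grip_width: -0.0002
```

```bash
python3 -c "
from h import *
todo([.485,.005,.25])"
```

```text
t 2.85 p [ 0.4175 -0.0465  0.4469] tool-frame shift [ 0.1969  0.0677 -0.0514] F [-0.5 -1.   0.6]
tool axes(cols) [[-0.001, 1.0, 0.002], [0.0, 0.002, -1.0], [-1.0, -0.001, -0.0]]
```

Call:
jog_arm --series '[[[0.04,0.014,-0.01],0,0],[[0.04,0.014,-0.01],0,0],[[0.04,0.014,-0.01],0,0],[[0.04,0.014,-0.01],0,0],[[0.037,0.012,-0.01],0,0],[[0,0,0],0,0]]'

```text
time: 3.6
position: [0.484, 0.0041, 0.2477]
ee_rot: [0.498, 0.502, -0.501, 0.499]
ft_force: [0.1, 0.3, 0.6]
grip_width: 0.0002
```

```bash
python3 -c "
from h import *
import pickle
todo([.485,.005,.25])
c=imaging.calibration('wrist');im=imaging.grab_frame('wrist')[:,:,::-1];pickle.dump(c,open('w1.pkl','wb'));cv2.imwrite('pics/w1raw.png',im)
cv2.imwrite('pics/w1.png',cv2.resize(im,(800,500),interpolation=cv2.INTER_CUBIC))"
```

```text
t 3.6 p [0.484  0.0041 0.2477] tool-frame shift [-0.0024  0.001  -0.0009] F [0.1 0.3 0.6]
tool axes(cols) [[-0.006, 1.0, 0.001], [0.0, 0.001, -1.0], [-1.0, -0.006, -0.0]]
```

View pics/w1.png

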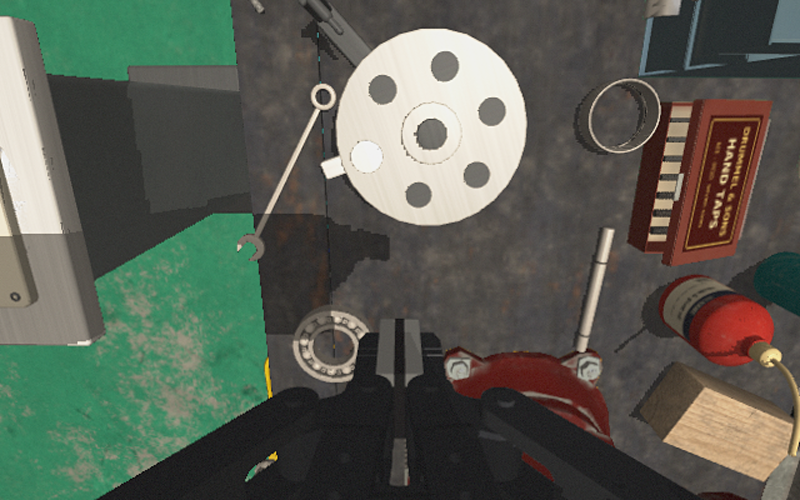

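The wrist view (1.25×) shows the disc centred at about (431,127), the boss at (366,157), the lug end at (323,170), and the pointer running from about (310,5) to (365,60). I'll zoom in on the lug and pointer.

```bash
python3 - <<'E'
from h import *
import pickle
from scipy.optimize import least_squares
c=pickle.load(open('w1.pkl','rb'));im=cv2.imread('pics/w1raw.png')
cv2.imwrite('pics/w1c.png',cv2.resize(im[0:150,235:385],(600,600),interpolation=cv2.INTER_CUBIC))
P=lambda u,v:(u/1.25-.1,v/1.25-.1)
pts=[P(526,123),P(336,128),P(432,28),P(435,224),P(500,58),P(363,60),P(370,202),P(497,197)]
W=np.array([atz('w',p,.082,c)[:2] for p in pts])
f=least_squares(lambda q:np.hypot(*(W-q[:2]).T)-q[2],[.5,.07,.07]);print('c',f.x,f.fun)
C=f.x[:2]
print('nut',atz('w',P(431,134),.094,c),'hub',atz('w',P(431,132),.087,c))
for nm,p,z in(('boss',P(366.5,156),.0855),('lug',P(323,171),.078)):
    X=atz('w',p,z,c)[:2];d=X-C;print(nm,X,np.hypot(*d),np.degrees(np.arctan2(d[1],d[0])))
E
```

```text
c [0.50636754 0.0662078  0.06865909] [-1.24566402e-04  3.83155746e-04  1.54270757e-04 -3.24542641e-04
 -3.77374574e-04 -2.74654083e-05 -3.81529871e-04  6.98052394e-04]
nut [0.50551975 0.06612438 0.094     ] hub [0.50593668 0.06710891 0.087     ]
boss [0.45933281 0.05006936] 0.04972640601928276 -161.0620023088865
lug [0.42560486 0.03814176] 0.08550037540291387 -160.8370224930526
```

View pics/w1c.png

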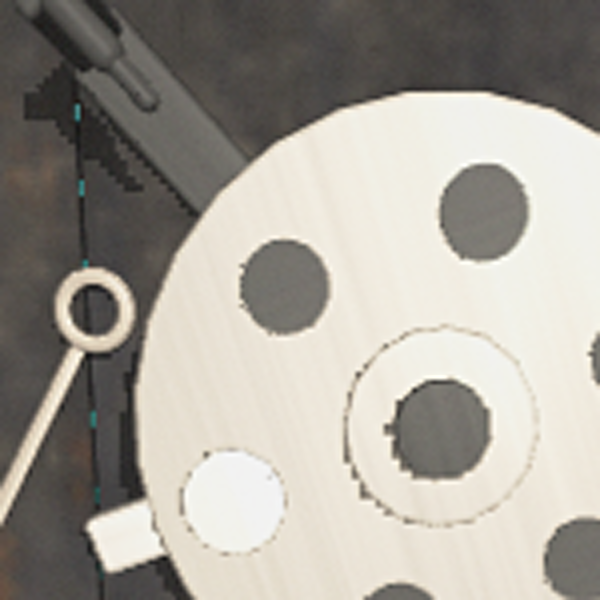

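```bash
python3 - <<'E'
from h import *
import pickle
c=pickle.load(open('w1.pkl','rb'));C=np.array([.506,.0668])
P=lambda u,v:(235+u/4-.4,v/4-.4)
for nm,p,z in(('tip',P(153,106),.07),('tip71',P(147,98),.072),('mid',P(130,83),.073),('base',P(110,62),.073),('postcorner1',P(118,45),.072),('pc2',P(85,70),.072),('lugend a',P(88,524),.078),('lugend b',P(105,573),.078)):
    X=atz('w',p,z,c)[:2];d=X-C;print(nm,X,np.hypot(*d),np.degrees(np.arctan2(d[1],d[0]))%360)
t=imaging.calibration('top')
for a in (134,136,138,140): print(a,proj('w',[[C[0]+r*np.cos(np.radians(a)),C[1]+r*np.sin(np.radians(a)),.07] for r in(.0925,.12)],c))
E
```

```text
tip [0.44220679 0.13389195] 0.0925791699950282 133.55626351595143
tip71 [0.44120736 0.13519233] 0.09421038702586776 133.45180143571756
mid [0.43775845 0.1380046 ] 0.09862557337341493 133.7827204696696
base [0.4336077  0.14212173] 0.1044701242336402 133.86387235602663
postcorner1 [0.43535442 0.14559908] 0.10583048494427219 131.87711512068444
pc2 [0.42793175 0.14073842] 0.10752460891267164 136.5562732583857
lugend a [0.42431245 0.04383101] 0.08485534964170598 195.70497854602507
lugend b [0.42771648 0.03234491] 0.08553047689293447 203.7558373703924
134 [[272.35113077  26.79224831]
 [249.36692652   1.65897162]]
136 [[269.87615927  29.64293255]
 [246.16635554   5.5018893 ]]
138 [[267.50803834  32.57756232]
 [243.11373624   9.45198764]]
140 [[265.2494171   35.59131807]
 [240.21229203  13.50230027]]
```

Call:
jog_arm --series '[[[0,-0.035,-0.036],0,0],[[0,-0.035,-0.036],0,0],[[0.045,0,0],0,0],[[0.045,0,0],0,0],[[0.045,0,0],0,0],[[0.04,0,0],0,0],[[0.012,0,0],0,0],[[0,0,0],0,0]]'

```text
time: 4.65
position: [0.4161, 0.0753, 0.064]
ee_rot: [0.5, 0.5, -0.499, 0.501]
ft_force: [-0.6, -0.2, -0.5]
grip_width: 0.0002
```

```bash
python3 -c "
from h import *
todo([.4134,.0757,.060])"
```

```text
t 4.65 p [0.4161 0.0753 0.064 ] tool-frame shift [ 0.004  -0.0027 -0.0004] F [-0.6 -0.2 -0.5]
tool axes(cols) [[0.001, 1.0, 0.002], [0.0, 0.002, -1.0], [-1.0, 0.001, -0.0]]
```

Call:
jog_arm --series '[[[0.004,-0.003,0],0,0],[[0,0,0],0,0],[[0,0.012,0.033],0,0],[[0,0.012,0.033],0,0],[[0,0.012,0.033],0,0],[[0,-0.02,0.01],0,0],[[-0.04,0,0],0,0],[[-0.04,0,0],0,0]]'

```text
time: 5.65
position: [0.4283, -0.0338, 0.1406]
ee_rot: [0.499, 0.501, -0.5, 0.5]
ft_force: [1.7, -1.3, -0.1]
grip_width: 0.0
```

```bash
cat >> h.py <<'E'
C0=np.array([.506,.0668]); PT=133.6
def bores(im,n='top',c=None):
    # lug angle: dark bores sampled at radius r, boss gap found by best fit of 5-of-6 pattern
    g=cv2.cvtColor(im,cv2.COLOR_RGB2GRAY).astype(np.float32); c=c or imaging.calibration(n)
    a=np.radians(np.arange(0,360,1.)); uv=proj(n,np.c_[C0[0]+.05*np.cos(a),C0[1]+.05*np.sin(a),np.full(360,.082)],c).astype(np.float32)
    s=cv2.remap(g,uv[:,:1],uv[:,1:],cv2.INTER_LINEAR).ravel()
    d=np.abs((np.arange(360)+180)%360-180)
    m=sum((np.abs((np.arange(360)-k*60+180)%360-180)<10).astype(float) for k in range(1,6))
    m-=1.5*(d<10); m-=m.mean()
    sc=np.array([-(s*np.roll(m,k)).sum() for k in range(360)]); k=int(sc.argmax())
    w=np.arange(-5,6); p=np.polyfit(w,sc[(k+w)%360],2); return (k-p[1]/2/p[0])%360, sc.max()/np.abs(sc).mean()
def watch(n='top',N=4):
    o=[]
    for _ in range(N):
        t=ctrl.state()['time']; im=imaging.grab_frame(n); o.append((t,)+bores(im,n))
    return np.array(o)
E
python3 - <<'E'
from h import *
print(bores(cv2.imread('pics/top0.png')[:,:,::-1].copy()))
todo([.506,.0668,.1])
o=watch();print(np.round(o,2),np.diff(o[:,1])/np.diff(o[:,0]))
cv2.imwrite('pics/t2.png',imaging.grab_frame('top')[:,:,::-1])
E
```

```text
(np.float64(199.3926915466359), np.float64(4.264140485120368))
t 5.65 p [ 0.4283 -0.0338  0.1406] tool-frame shift [ 0.0406  0.078  -0.1004] F [ 1.7 -1.3 -0.1]
tool axes(cols) [[-0.0, 1.0, 0.002], [0.0, 0.002, -1.0], [-1.0, -0.0, -0.0]]
[[  5.65 199.39   4.24]
 [  5.7  199.4    4.24]
 [  5.75 199.41   4.24]
 [  5.8  199.4    4.24]] [ 0.20443542  0.1937565  -0.18525032]
```

```bash
python3 - <<'E'
from h import *
a=cv2.imread('pics/t2.png')
cv2.imwrite('pics/t2c.png',cv2.resize(a[140:300,230:420],(760,640*600//640),interpolation=cv2.INTER_CUBIC))
print(np.abs(a.astype(int)-cv2.imread('pics/top0.png')).mean(), ctrl.state()['time'])
E
```

```text
22.561580729166668 5.9
```

View pics/t2c.png

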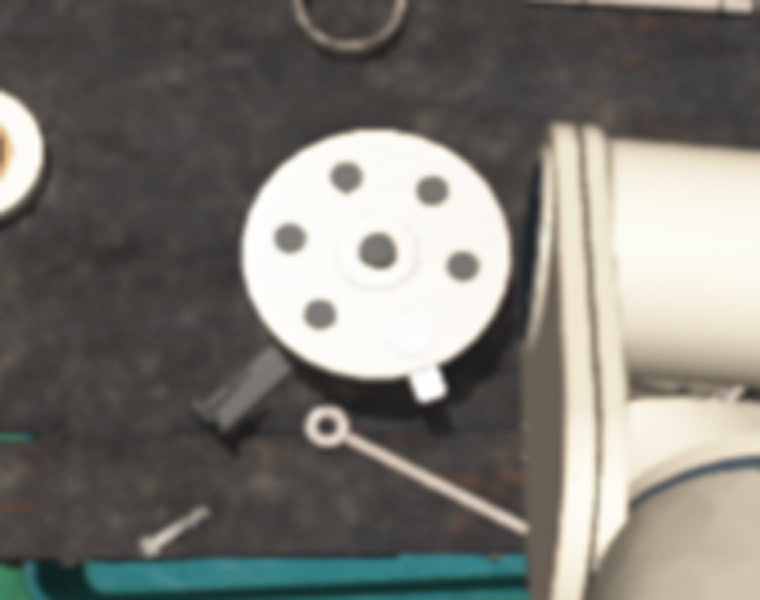

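The picture shows the rotor and lug haven't moved: the lug is still at about (428,384) in the crop, so the finger missed. I'll go back to the start point and look at where the fingertip sits relative to the lug.

Call:
jog_arm --series '[[[0,-0.006,-0.056],0,0],[[0,-0.006,-0.056],0,0],[[0,0,0],0,0],[[0.04,0,0],0,0],[[0.042,0,0],0,0],[[0,0,0],0,0],[[0,0,0],0,0]]'

```text
time: 6.78
position: [0.4165, 0.078, 0.0576]
ee_rot: [0.499, 0.501, -0.5, 0.5]
ft_force: [0.1, 0.4, 0.3]
grip_width: 0.0001
```

```bash
python3 - <<'E'
from h import *
import pickle
todo([.4134,.0757,.058])
c=imaging.calibration('wrist');w=imaging.grab_frame('wrist')[:,:,::-1]
t=imaging.grab_frame('side')[:,:,::-1]
print(proj('w',[ctrl.state()['position']],c),proj('side',[ctrl.state()['position'],[.4255,.038,.078],[.442,.1338,.07]]))
cv2.imwrite('pics/w3.png',np.hstack([cv2.resize(w[100:400,220:520],(400,400)),cv2.resize(t[150:250,310:410],(400,400),interpolation=cv2.INTER_CUBIC)]))
E
```

```text
t 6.775 p [0.4165 0.078  0.0576] tool-frame shift [-0.0004 -0.0031  0.0023] F [0.1 0.4 0.3]
tool axes(cols) [[-0.001, 1.0, 0.002], [-0.0, 0.002, -1.0], [-1.0, -0.001, 0.0]]
[[320.63507681 248.96435469]] [[370.02232118 202.07841068]
 [367.82105646 183.07397779]
 [357.45441923 215.16272837]]
```

View pics/w3.png

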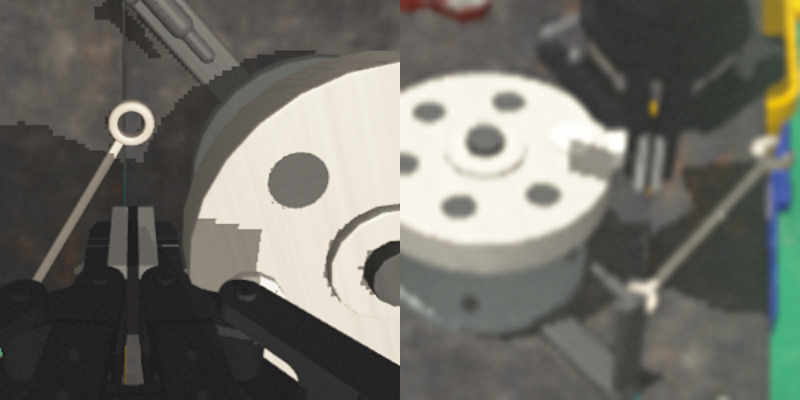

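Call:
jog_arm --series '[[[0,0.003,0.01],0,0],[[0,0.003,0.005],0,0],[[0,0,0],0,0]]'

```text
time: 7.25
position: [0.423, 0.0629, 0.0577]
ee_rot: [0.5, 0.5, -0.499, 0.501]
ft_force: [0.7, -0.5, -0.3]
grip_width: -0.0001
```

Call:
jog_arm --series '[[[0,0.001,0.012],0,0]]'

```text
time: 7.38
position: [0.4235, 0.0513, 0.0573]
ee_rot: [0.499, 0.501, -0.499, 0.501]
ft_force: [0.5, -0.4, -0.3]
grip_width: -0.0001
```

```bash
python3 - <<'E'
from h import *
todo([.43,.038,.058]); print(watch(N=2))
E
```

```text
t 7.375 p [0.4235 0.0513 0.0573] tool-frame shift [-0.0007  0.0064  0.0133] F [ 0.5 -0.4 -0.3]
tool axes(cols) [[0.0, 1.0, 0.004], [0.0, 0.004, -1.0], [-1.0, 0.0, -0.0]]
[[  7.375      259.22902454   3.64397076]
 [  7.425      259.70261333   3.75546536]]
```

Call:
jog_arm --series '[[[0,0.0055,0.0205],0,0],[[0,0.0195,0.028],0,0],[[0,0.018,0.0215],0,0],[[0,0,0.035],0,0],[[-0.02,0,0.01],0,0],[[-0.05,-0.01,0],0,0]]'

```text
time: 8.22
position: [0.4555, -0.0642, 0.1263]
ee_rot: [0.499, 0.502, -0.501, 0.499]
ft_force: [0.9, -0.2, 0.7]
grip_width: -0.0001
```

```bash
python3 - <<'E'
from h import *
todo([.43,.038,.058]); o=watch(N=4); print(o); print(np.diff(np.unwrap(np.radians(o[:,1]),period=np.pi/3))/np.diff(o[:,0]))
im=imaging.grab_frame('top');cv2.imwrite('pics/t4.png',im[:,:,::-1]);print(bores(im))
E
```

```text
t 8.225 p [ 0.4555 -0.0642  0.1263] tool-frame shift [ 0.0685 -0.025  -0.1022] F [ 0.9 -0.2  0.7]
tool axes(cols) [[-0.005, 1.0, 0.001], [0.001, 0.001, -1.0], [-1.0, -0.005, -0.001]]
[[  8.225      199.39632449   4.25333841]
 [  8.275      199.40350154   4.25412519]
 [  8.325      199.3983851    4.25448937]
 [  8.375      199.40357595   4.2542207 ]]
[ 0.00250526 -0.00178597  0.00181195]
(np.float64(199.40505859555688), np.float64(4.2548694020330995))
```

The rotor still hasn't moved; the 259° reading came from the arm blocking the view. In the last picture the fingertips look about 15 mm higher than the reported TCP, so they passed over the lug. I'll repeat the pass lower down.

Call:
jog_arm --series '[[[0,-0.013,-0.047],0,0],[[0,-0.013,-0.047],0,0],[[0,-0.014,-0.047],0,0],[[0.04,0,0],0,0],[[0.044,0,0],0,0],[[0,0,0],0,0],[[0,0,0],0,0]]'

```text
time: 9.35
position: [0.4163, 0.0774, 0.0434]
ee_rot: [0.499, 0.501, -0.5, 0.501]
ft_force: [-0.4, 0.7, 0.8]
grip_width: 0.0002
```

```bash
python3 - <<'E'
from h import *
todo([.4145,.0757,.042])
t=imaging.grab_frame('side')[:,:,::-1]
p=ctrl.state()['position'];print((proj('side',[p,p+[0,0,.02],[.4255,.038,.07]])-[320,155])*6)
cv2.imwrite('pics/s5.png',cv2.resize(t[155:255,320:410],(540,600),interpolation=cv2.INTER_CUBIC))
E
```

```text
t 9.35 p [0.4163 0.0774 0.0434] tool-frame shift [ 0.0014 -0.0018  0.0017] F [-0.4  0.7  0.8]
tool axes(cols) [[-0.001, 1.0, 0.003], [-0.0, 0.003, -1.0], [-1.0, -0.001, 0.0]]
[[298.05045118 309.54128116]
 [302.50302148 269.70188573]
 [285.27517734 184.7746907 ]]
```

View pics/s5.png

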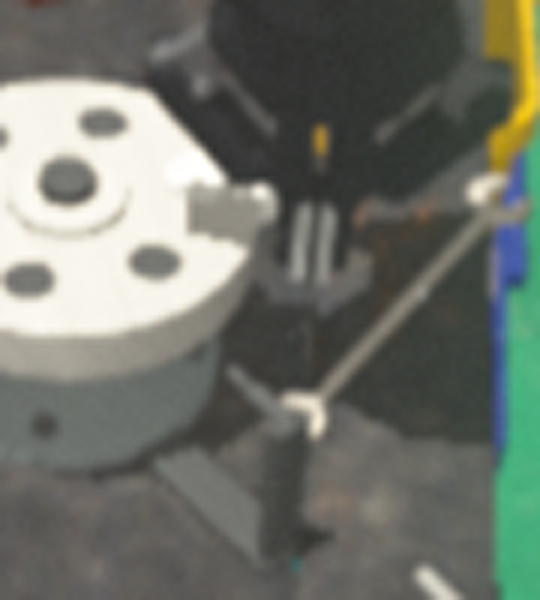

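Call:
jog_arm --series '[[[0.009,-0.003,0],0,0],[[0,0,0],0,0],[[0,0.012,0.033],0,0],[[0,0.012,0.033],0,0],[[0,0.012,0.033],0,0],[[0,-0.02,0.01],0,0],[[-0.04,0,0],0,0],[[-0.04,0,0],0,0]]'

```text
time: 10.4
position: [0.429, -0.0319, 0.1152]
ee_rot: [0.499, 0.501, -0.5, 0.5]
ft_force: [0.7, 0.4, -0.6]
grip_width: 0.0
```

```bash
python3 - <<'E'
from h import *
todo([.43,.038,.058]); o=watch(N=4); print(o); print(np.diff(np.unwrap(np.radians(o[:,1]),period=np.pi/3))/np.diff(o[:,0]))
im=imaging.grab_frame('top');cv2.imwrite('pics/t6.png',im[:,:,::-1]);print(bores(im))
E
```

```text
t 10.4 p [ 0.429  -0.0319  0.1152] tool-frame shift [ 0.0572  0.0012 -0.0699] F [ 0.7  0.4 -0.6]
tool axes(cols) [[-0.001, 1.0, 0.002], [0.0, 0.002, -1.0], [-1.0, -0.001, -0.0]]
[[ 10.4        357.00943458   4.2680033 ]
 [ 10.45         8.62235849   4.25904078]
 [ 10.5         19.97257521   4.27566583]
 [ 10.55        31.36204307   4.26164107]]
[4.05367516 3.96197305 3.97567428]
(np.float64(42.99058140169723), np.float64(4.259582063924065))
```

The rotor is spinning at 3.97 rad/s with the finger clear of it. I'll hover over the face and let it run.

Call:
jog_arm --series '[[[0,0.015,-0.04],0,0],[[0,0.015,-0.042],0,0],[[0.02,0,0],0,0],[[0,0,0],0,0],[[0,0,0],0,0],[[0,0,0],0,0],[[0,0,0],0,0],[[0,0,0],0,0],[[0,0,0],0,0],[[0,0,0],0,0],[[0,0,0],0,0],[[0,0,0],0,0]]'

```text
time: 12.15
position: [0.4594, 0.0506, 0.0942]
ee_rot: [0.499, 0.501, -0.499, 0.501]
ft_force: [-0.1, -0.6, -0.0]
grip_width: 0.0
```

Call:
jog_arm --series '[[[0,0,0],0,0],[[0,0,0],0,0],[[0,0,0],0,0],[[0,0,0],0,0],[[0,0,0],0,0],[[0,0,0],0,0],[[0,0,0],0,0],[[0,0,0],0,0],[[0,0,0],0,0],[[0,0,0],0,0],[[0,0,0],0,0],[[0,0,0],0,0]]'

```text
time: 13.65
position: [0.4594, 0.0506, 0.0942]
ee_rot: [0.499, 0.501, -0.499, 0.501]
ft_force: [0.4, 0.7, 0.3]
grip_width: -0.0003
```

```bash
python3 - <<'E'
from h import *
todo([.459,.0497,.095])
for n in('top','wrist','side'):
    o=watch(n,3); print(n,np.round(o,2).tolist(),np.diff(np.unwrap(np.radians(o[:,1]),period=np.pi/3))/np.diff(o[:,0]))
c=imaging.calibration('side');s=imaging.grab_frame('side')[:,:,::-1];w=imaging.grab_frame('wrist')[:,:,::-1]
cv2.imwrite('pics/b7.png',np.hstack([cv2.resize(w[50:350,170:470],(400,400)),cv2.resize(s[130:250,290:410],(400,400),interpolation=cv2.INTER_CUBIC)]))
E
```

```text
t 13.65 p [0.4594 0.0506 0.0942] tool-frame shift [-0.0008 -0.0004  0.0009] F [0.4 0.7 0.3]
tool axes(cols) [[-0.0, 1.0, 0.003], [0.0, 0.003, -1.0], [-1.0, -0.0, -0.0]]
top [[13.65, 326.17, 2.05], [13.7, 331.87, 2.38], [13.75, 337.63, 2.23]] [1.98840206 2.01179231]
wrist [[13.8, 349.56, 4.36], [13.85, 358.53, 4.38], [13.9, 7.99, 4.38]] [3.12970206 3.30479509]
side [[13.95, 17.99, 4.35], [14.0, 27.04, 4.11], [14.05, 36.16, 3.93]] [3.15847774 3.1834041 ]
```

View pics/b7.png

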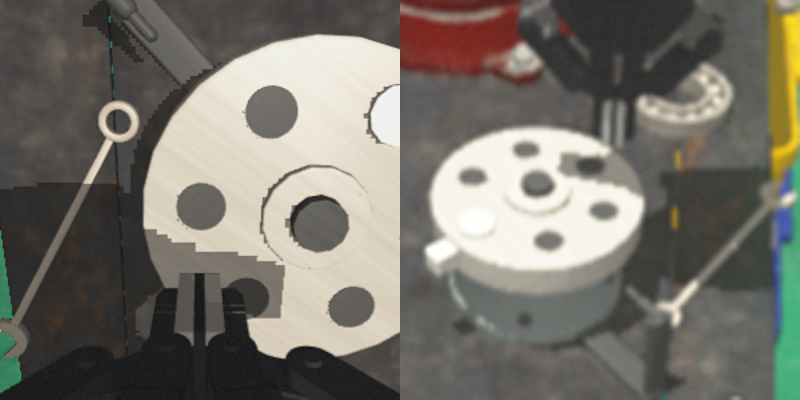

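```bash
python3 - <<'E'
from h import *
p=ctrl.state()['position']
print(ctrl.state()['time']);
for dz in (0,.01,.02,.03): print(dz,proj('side',[p+[0,0,dz],p+[0,0.008,dz]])+[1.2,1.5])
E
```

```text
14.2
0 [[353.77136769 181.3026856 ]
 [353.50329536 183.65218823]]
0.01 [[354.00748686 177.75869782]
 [353.73914407 180.10202289]]
0.02 [[354.24700486 174.15921932]
 [353.97841823 176.49580816]]
0.03 [[354.48998717 170.50305132]
 [354.22118458 172.83232153]]
```

Call:
jog_arm --series '[[[0.024,0,0],0,0],[[0.006,0,0],0,0],[[0.006,0,0],0,0],[[0.003,0,0],0,0]]'

```text
time: 14.7
position: [0.4598, 0.0503, 0.0576]
ee_rot: [0.499, 0.501, -0.499, 0.501]
ft_force: [-16.6, -5.8, 71.0]
grip_width: -0.0
```

```bash
python3 - <<'E'
from h import *
todo([.459,.0497,.06])
for n in('side','wrist'):
    o=watch(n,2); print(n,np.round(o,2).tolist())
E
```

```text
t 14.7 p [0.4598 0.0503 0.0576] tool-frame shift [-0.0024 -0.0008  0.0006] F [-16.6  -5.8  71. ]
tool axes(cols) [[-0.0, 1.0, 0.003], [-0.001, 0.003, -1.0], [-1.0, -0.0, 0.001]]
side [[14.7, 134.98, 4.55], [14.75, 134.94, 4.57]]
wrist [[14.8, 134.35, 3.44], [14.85, 134.34, 3.44]]
```

The rotor stopped at about 134.5–135°, and the pointer is at 133.6°. I'll ease off vertically.

Call:
jog_arm --series '[[[-0.001,0,0],0,0],[[-0.001,0,0],0,0],[[-0.001,0,0],0,0],[[-0.004,0,0],0,0],[[-0.008,0,0],0,0],[[0,0,0],0,0]]'

```text
time: 15.65
position: [0.46, 0.0506, 0.0709]
ee_rot: [0.5, 0.5, -0.499, 0.501]
ft_force: [0.9, 0.0, 0.0]
grip_width: 0.0002
```

```bash
python3 - <<'E'
from h import *
todo([.4715,.1030,.072])
for n in('side','wrist','side'):
    o=watch(n,2); print(n,np.round(o,2).tolist())
E
```

```text
t 15.65 p [0.46   0.0506 0.0709] tool-frame shift [-0.0011  0.0116 -0.0524] F [0.9 0.  0. ]
tool axes(cols) [[0.001, 1.0, 0.003], [0.0, 0.003, -1.0], [-1.0, 0.001, -0.0]]
side [[15.65, 134.51, 4.39], [15.7, 134.56, 4.35]]
wrist [[15.75, 134.64, 3.88], [15.8, 134.63, 3.89]]
side [[15.85, 134.53, 4.38], [15.9, 134.53, 4.38]]
```

Call:
jog_arm --series '[[[0,0.006,-0.026],0,0],[[0,0.0056,-0.0265],0,0],[[0,0,0],0,0],[[0,0,0],0,0]]'

```text
time: 16.45
position: [0.4704, 0.1027, 0.07]
ee_rot: [0.499, 0.501, -0.499, 0.501]
ft_force: [-0.2, -0.2, 0.1]
grip_width: 0.0002
```

```bash
python3 - <<'E'
from h import *
import pickle
todo([.4715,.1030,.062])
for n in('side','wrist'):
    o=watch(n,1); print(n,np.round(o,2).tolist())
c=imaging.calibration('wrist');pickle.dump(c,open('w8.pkl','wb'));w=imaging.grab_frame('wrist')[:,:,::-1];cv2.imwrite('pics/w8raw.png',w)
print((proj('w',[[.442,.1338,.07],[.4467,.1291,.078]],c)-[200,120])*4)
cv2.imwrite('pics/w8.png',cv2.resize(w[120:270,200:400],(800,600),interpolation=cv2.INTER_CUBIC))
E
```

```text
t 16.45 p [0.4704 0.1027 0.07  ] tool-frame shift [ 0.008   0.0011 -0.0002] F [-0.2 -0.2  0.1]
tool axes(cols) [[-0.001, 1.0, 0.003], [-0.0, 0.003, -1.0], [-1.0, -0.001, 0.0]]
side [[16.45, 132.83, 1.6]]
wrist [[16.5, 89.09, 1.89]]
[[243.23889754 281.50049145]
 [274.4185616  339.06420611]]
```

View pics/w8.png

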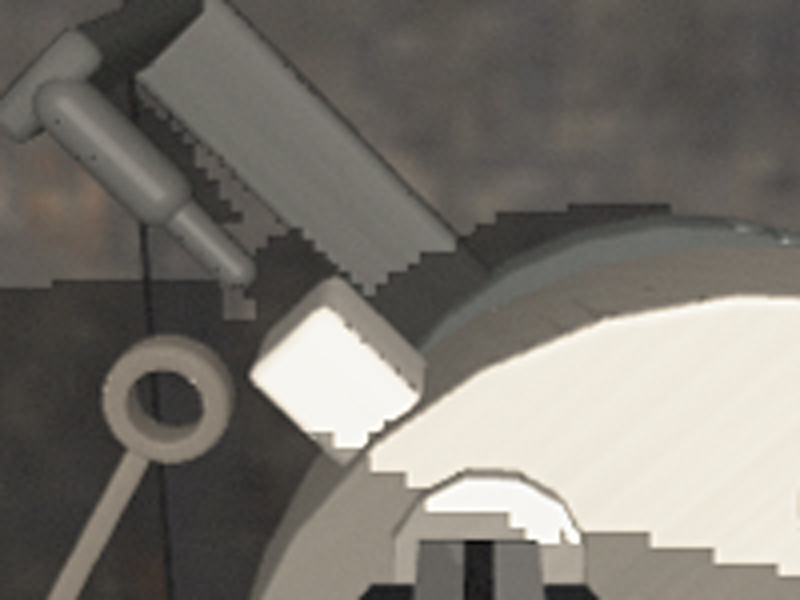

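The view is clear: the pointer tip is at about (243,273), the lug's end corners are at (252,377) and (327,307), and the boss sits in front of the fingertip.

```bash
python3 - <<'E'
from h import *
import pickle
c=pickle.load(open('w8.pkl','rb'));P=lambda u,v:(200+u/4-.4,120+v/4-.4)
print('boss edge circle', [((proj('w',[[C0[0]+.05*np.cos(np.radians(a))+.012*np.cos(b),C0[1]+.05*np.sin(np.radians(a))+.012*np.sin(b),.0855] for b in(np.pi/2,)],c)-[200,120])*4).round() for a in(133,135)])
for nm,p,z in(('tip',P(246,274),.07),('axis',P(150,185),.07),('cornA',P(252,377),.078),('cornB',P(327,307),.078),('end',P(289.5,342),.078),('cornC',P(420,398),.078),('bossTop',P(487,471),.0855)):
    X=atz('w',p,z,c)[:2];d=X-C0;print(nm,X,np.hypot(*d),np.degrees(np.arctan2(d[1],d[0]))%360)
E
```

```text
boss edge circle [array([[488., 472.]]), array([[477., 482.]])]
tip [0.44220033 0.13495707] 0.09335836411805849 133.10869885368916
axis [0.431276   0.14600426] 0.1088898103615048 133.33280926673933
cornA [0.44364258 0.12453068] 0.08497811067158478 137.20639325285168
cornB [0.45284605 0.1332688 ] 0.08510842385065952 128.64872030706815
end [0.448283   0.12893625] 0.0848066399866049 132.88833592109287
cornC [0.46359013 0.12189154] 0.06952463353472965 127.58933833610028
bossTop [0.47157635 0.11574994] 0.059842163258577566 125.11649563657174
```

Call:
jog_arm --series '[[[0.006,0.0012,0],0,0],[[0.0015,0,0],0,0],[[0.001,0,0],0,0],[[0,0,0],0,0]]'

```text
time: 17.1
position: [0.4721, 0.1031, 0.0616]
ee_rot: [0.499, 0.501, -0.499, 0.501]
ft_force: [0.3, 0.4, -0.0]
grip_width: -0.0006
```

Call:
jog_arm --series '[[[0.0005,0,0],0,0],[[0,0,0],0,0]]'

```text
time: 17.35
position: [0.4723, 0.1032, 0.0615]
ee_rot: [0.499, 0.501, -0.499, 0.501]
ft_force: [0.5, -0.6, 4.1]
grip_width: -0.0002
```

Call:
jog_arm --series '[[[0.0005,0,0],0,0],[[0,0,0],0,0],[[0,0,0],0,0]]'

```text
time: 17.73
position: [0.4725, 0.1034, 0.0614]
ee_rot: [0.5, 0.501, -0.499, 0.501]
ft_force: [-2.4, 1.0, 10.1]
grip_width: 0.0
```

```bash
python3 - <<'E'
from h import *
import pickle
todo([.4718,.1032,.062])
c=imaging.calibration('wrist');pickle.dump(c,open('w9.pkl','wb'));w=imaging.grab_frame('wrist')[:,:,::-1]
cv2.imwrite('pics/w9.png',cv2.resize(w[120:270,200:400],(800,600),interpolation=cv2.INTER_CUBIC))
E
```

```text
t 17.725 p [0.4725 0.1034 0.0614] tool-frame shift [-0.0006 -0.0007  0.0002] F [-2.4  1.  10.1]
tool axes(cols) [[0.001, 1.0, 0.003], [0.0, 0.003, -1.0], [-1.0, 0.001, -0.0]]
```

View pics/w9.png

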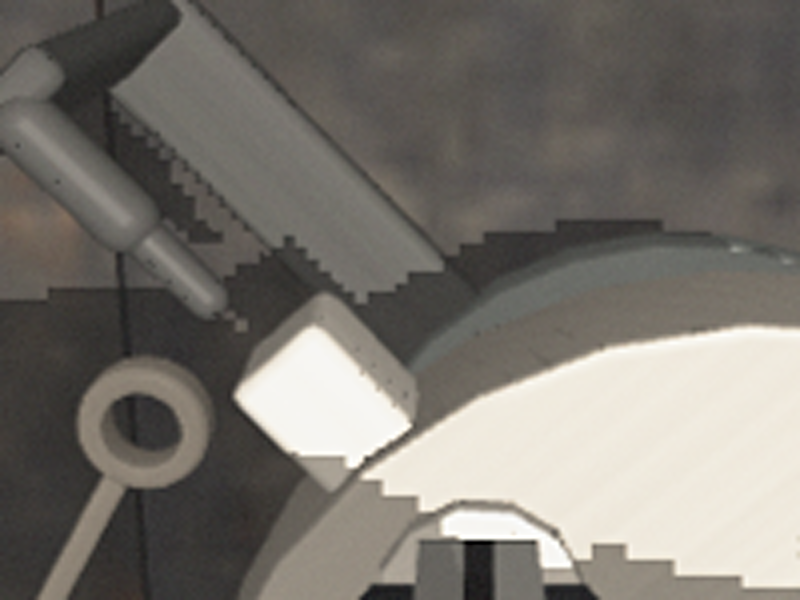

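```bash
python3 - <<'E'
from h import *
import pickle
c=pickle.load(open('w9.pkl','rb'));P=lambda u,v:(200+u/4-.4,120+v/4-.4)
for nm,p,z in(('tip',P(220,306),.07),('axis',P(148,240),.07),('axis2',P(80,175),.07),('cornA',P(235,397),.078),('cornB',P(317,323),.078),('end',P(276,360),.078),('cornC',P(414,420),.078)):
    X=atz('w',p,z,c)[:2];d=X-C0;print(nm,X,np.hypot(*d),np.degrees(np.arctan2(d[1],d[0]))%360)
E
```

```text
tip [0.44249401 0.13451574] 0.09283551535937472 133.16251123194218
axis [0.43467524 0.14243307] 0.10395952256419626 133.32075830695646
axis2 [0.4275276  0.15000236] 0.1143702314271307 133.3242327169912
cornA [0.44510866 0.12625842] 0.08510616197236545 135.68214880201094
cornB [0.45466738 0.13505948] 0.0854072274353916 126.94396364754209
end [0.44993041 0.13069776] 0.08501013168363175 131.2665999518219
cornC [0.46528241 0.12349524] 0.06980166807164945 125.68528813355358
```

The rotor had drifted slowly before contact: the lug is at 131.3° and the pointer at 133.25°. With the finger pressing the boss, I'll drag it 2° counter-clockwise, about 1.75 mm.

Call:
jog_arm --series '[[[0.0005,0,0],0,0],[[0,-0.0007,0.0006],0,0],[[0,-0.0006,0.0006],0,0],[[0,0,0],0,0],[[0,0,0],0,0]]'

```text
time: 18.4
position: [0.4718, 0.1026, 0.0614]
ee_rot: [0.5, 0.5, -0.498, 0.501]
ft_force: [-2.2, 3.7, 13.2]
grip_width: -0.0001
```

```bash
python3 - <<'E'
from h import *
import pickle
todo([.4718,.1032,.062])
c=imaging.calibration('wrist');pickle.dump(c,open('w10.pkl','wb'));w=imaging.grab_frame('wrist')[:,:,::-1]
cv2.imwrite('pics/w10.png',cv2.resize(w[120:270,200:400],(800,600),interpolation=cv2.INTER_CUBIC))
E
```

```text
t 18.4 p [0.4718 0.1026 0.0614] tool-frame shift [-0.0006  0.     -0.0006] F [-2.2  3.7 13.2]
tool axes(cols) [[0.002, 1.0, 0.003], [0.001, 0.003, -1.0], [-1.0, 0.002, -0.001]]
```

View pics/w10.png

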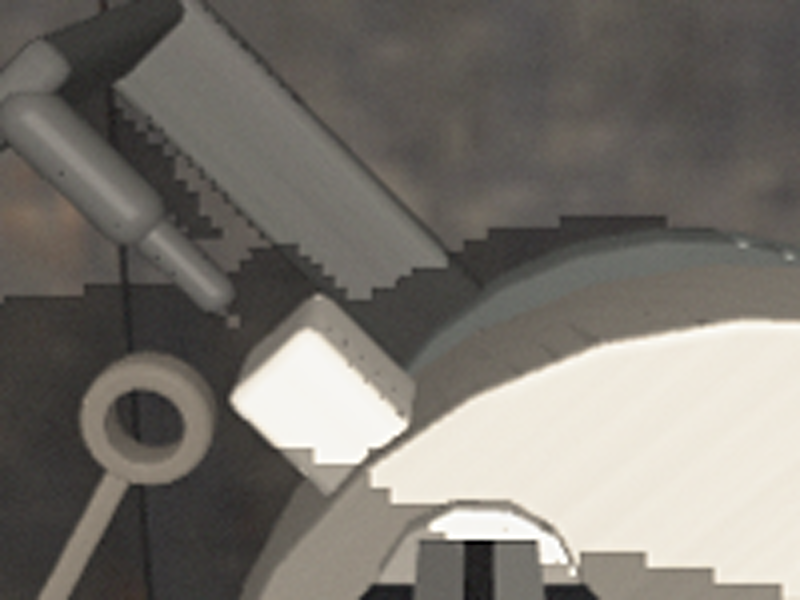

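```bash
cat >> h.py <<'E'
def ang(c,uv,z):
    d=atz('w',uv,z,c)[:2]-C0; return np.hypot(*d),np.degrees(np.arctan2(d[1],d[0]))%360
def lug(im4,c):
    # bright lug top: polar sweep at r=74..84, z=.078, angular edges by half level
    g=cv2.cvtColor(im4,cv2.COLOR_BGR2GRAY).astype(np.float32); out=[]
    A=np.arange(118,146,.1)
    for r in (.078,.080,.082):
        a=np.radians(A); uv=((proj('w',np.c_[C0[0]+r*np.cos(a),C0[1]+r*np.sin(a),np.full(len(a),.078)],c)-[200,120]+.4)*4).astype(np.float32)
        s=cv2.remap(g,uv[:,:1],uv[:,1:],cv2.INTER_LINEAR).ravel(); i=np.where(s>190)[0]; out.append((A[i[0]],A[i[-1]],A[i[[0,-1]]].mean()))
    return np.round(out,2).tolist()
E
python3 - <<'E'
from h import *
import pickle
for k in ('w8','w9','w10'):
    c=pickle.load(open(k+'.pkl','rb')); print(k,lug(cv2.imread(f'pics/{k}.png'),c))
P=lambda u,v:(200+u/4-.4,120+v/4-.4)
print(ang(c,P(226,302),.07),ang(c,P(150,238),.07),ang(c,P(273,362.5),.078))
E
```

```text
w8 [[128.1, 137.7, 132.9], [128.3, 137.5, 132.9], [128.6, 137.4, 133.0]]
w9 [[126.8, 136.1, 131.45], [126.7, 136.0, 131.35], [126.8, 135.9, 131.35]]
w10 [[127.7, 137.3, 132.5], [127.8, 137.2, 132.5], [127.9, 137.0, 132.45]]
(np.float64(0.09259770144515336), np.float64(133.28121775031414)) (np.float64(0.10386701387144491), np.float64(133.71313623161427)) (np.float64(0.08490188575769032), np.float64(132.29379375249107))
```

Call:
jog_arm --series '[[[0,-0.0004,0.0004],0,0],[[0,-0.0003,0.0003],0,0],[[0,0,0],0,0],[[0,0,0],0,0]]'

```text
time: 18.95
position: [0.4712, 0.1019, 0.0614]
ee_rot: [0.5, 0.5, -0.498, 0.501]
ft_force: [-2.1, 3.2, 12.2]
grip_width: -0.0003
```

```bash
cat > chk.py <<'E'
from h import *
todo([.4718,.1032,.062])
c=imaging.calibration('wrist');w=imaging.grab_frame('wrist')[:,:,::-1]
i=cv2.resize(w[120:270,200:400],(800,600),interpolation=cv2.INTER_CUBIC);cv2.imwrite('pics/w11.png',i);print(lug(i,c))
E
python3 chk.py
```

```text
t 18.95 p [0.4712 0.1019 0.0614] tool-frame shift [-0.0006  0.0006 -0.0013] F [-2.1  3.2 12.2]
tool axes(cols) [[0.002, 1.0, 0.003], [0.001, 0.003, -1.0], [-1.0, 0.002, -0.001]]
[[128.7, 137.4, 133.05], [129.0, 138.1, 133.55], [129.0, 138.1, 133.55]]
```

Call:
jog_arm --series '[[[0,0,0],0,0],[[0,0,0],0,0],[[0,0,0],0,0],[[0,0,0],0,0],[[0,0,0],0,0],[[0,0,0],0,0],[[0,0,0],0,0],[[0,0,0],0,0]]'

```text
time: 20.0
position: [0.4712, 0.1019, 0.0614]
ee_rot: [0.5, 0.5, -0.498, 0.501]
ft_force: [-2.4, 3.4, 13.3]
grip_width: 0.0002
```

```bash
python3 chk.py && python3 -c "
from bench import close_job
print(close_job())"
```

```text
t 20.0 p [0.4712 0.1019 0.0614] tool-frame shift [-0.0006  0.0006 -0.0013] F [-2.4  3.4 13.3]
tool axes(cols) [[0.003, 1.0, 0.003], [0.001, 0.003, -1.0], [-1.0, 0.003, -0.001]]
[[128.7, 137.4, 133.05], [129.0, 138.1, 133.55], [129.0, 138.1, 133.55]]
the job is handed in; nothing more can be done
None
```

The job is done and handed in at t = 20.0 s. The rotor is still, its lug stands at the pointer, and the closed fingertip presses down on the boss.

- **Flick:** it took three passes. The first two missed because the fingertips sit about 23 mm higher than the reported tool point, so they passed over the lug. The third, run lower, spun the rotor counter-clockwise at about 4.0 rad/s.
- **Free run:** it ran untouched for more than 4 s and was still turning at about 3.2 rad/s just before braking. The required minimum is 1.57 rad/s.
- **Brake:** I pressed the fingertip on the top face. The wrist force reached 71 N, below the 120 N limit but more than I wanted.
- **Alignment:** the rotor drifted about 2° before I pressed the boss, so I dragged it back with the finger on the boss.

**Last checks:** the lug measured about 133.4° (scan lines at 133.05–133.55°) and the pointer 133.1–133.7°, so they agree to within about half a degree. The lug reading and tool pose did not change over the last second of holding, with about 13 N pressing down. The last two lug checks were measured by code, because the picture allowance was used up.

I picked nothing up and never aimed at the loose parts, but I took no final overview picture to confirm they are where they were.

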